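Shut a row of tube caps with one fingertip stroke

TASK

Shut the five open caps of the tube block with the blue caps: run the fingertips gently along the row, from the end with the blue band to the other end, so that the caps fold down flat onto their tubes one after another. Only stroke the caps: do not lift, tip or shove the block, do not touch the block with orange caps, whose caps must stay open, and leave everything else on the bench where it is. Finish with the hand clear.

Things in the scene. Friction and masses are not known exactly. Their poses are not given: they have to be found in the camera images.
- blue_block: tube block with blue caps: aluminium, 188 x 52 x 40 mm, 1.4 kg, loose on rubber feet; origin at the centre of its underside, z up, +x along its row of five tubes: tube 1 at x = -64 mm (the end with the blue band) to tube 5 at +64 mm, 32 mm apart. The tubes sit in a sprung insert that sinks up to 6 mm when pressed from above (2.5 N to start, 7 N at full depth)
- blue_first (a point): centre of the top of blue cap 1 as it lies when shut, 60 mm above the worktop. Caps are 20 mm discs, 5 mm thick, each hinged 12 mm from its tube's centre on the block's -x side, 55 mm up. Open, a cap stands up, leaning towards +x, lip up to 80 mm high; pushed from behind towards +x (1 to 2 N) it folds onto its tube and stays where it is left
- blue_last (a point): centre of the top of blue cap 5 as it lies when shut, 60 mm above the worktop; a shut cap's lip reaches 13 mm beyond the tube centre on the block's +x side. Fingertips passing level with the shut tops, up to 2 mm above or below, shut the caps; over 3 mm lower they catch on the hinges and shove the block
- blue_cap_1 (a joint): opening angle of blue cap 1, rad: 0 shut flat, grows as it opens, 1.57 upright, limit 1.6
- blue_cap_2 (a joint): opening angle of blue cap 2, rad: 0 shut flat, grows as it opens, 1.57 upright, limit 1.6
- blue_cap_3 (a joint): opening angle of blue cap 3, rad: 0 shut flat, grows as it opens, 1.57 upright, limit 1.6
- blue_cap_4 (a joint): opening angle of blue cap 4, rad: 0 shut flat, grows as it opens, 1.57 upright, limit 1.6
- blue_cap_5 (a joint): opening angle of blue cap 5, rad: 0 shut flat, grows as it opens, 1.57 upright, limit 1.6
- orange_block: the other tube block, the same in shape and size but with orange caps (open, to be left alone); origin at the centre of its underside, +x along its row
- orange_cap_1 (a joint): opening angle of orange cap 1, rad: 0 shut, 1.57 upright
- orange_cap_2 (a joint): opening angle of orange cap 2, rad: 0 shut, 1.57 upright
- orange_cap_3 (a joint): opening angle of orange cap 3, rad: 0 shut, 1.57 upright
- orange_cap_4 (a joint): opening angle of orange cap 4, rad: 0 shut, 1.57 upright
- orange_cap_5 (a joint): opening angle of orange cap 5, rad: 0 shut, 1.57 upright
- tip_refill: turquoise pipette-tip refill box, 60 x 115 x 30 mm, loose bystander, origin at the centre of its underside
- marker_0: white marker pen with a blue cap, 131 mm long, loose bystander, origin at the centre of its underside
- marker_1: white marker pen with a red cap, 131 mm long, loose bystander, origin at the centre of its underside
- reagent_bottle: small white bottle, 47 mm across, 100 mm high, loose bystander, origin at the centre of its underside
- tip_box: green pipette-tip box, 78 x 125 mm and 71 mm high, loose bystander, origin at the centre of its underside
- plate_left_1: round culture plate with lid, 93 mm across, 15 mm high, loose bystander, origin at the centre of its underside

How it is judged:
By the outcome, as a careful person would: the job done as asked, in the order asked, and still so for the second after the job is handed in, with the robot touching nothing.
It also fails if it takes over 35 s, if anything falls off the work surface, if the arm or the gripper's body presses on something with over 40 N, if the wrist force passes 120 N, or if a joint passes its speed limit or range.

ROBOT

A 6-joint arm with a two-finger parallel gripper is mounted at the origin on a cart in front of the work surface, level with it; the furniture and walls round the work are solid. World frame = base frame: x ahead of the robot, y to its left, z up, the work surface at z = 0. Lengths are in m, angles in rad, forces in N, time in s.
With the tool pointing down it reaches from about 0.375 to 0.975 m from the base axis. Payload 3.8 kg.
Tool frame: the origin (TCP) lies midway between the tips of the shut fingers; the grasp point (between the pads) lies 19 mm behind it; z points along the fingers, y is the direction in which the jaws open and shut (so a half turn about z gives the same grasp; the last joint's range is limited). The gripper opens to 88 mm and grips with 3 to 60 N. Pads are 18 mm wide; open, the fingers measure 123 mm over their backs; the gripper's body (75 mm by 187 mm) begins 45 mm behind the grasp point.
Start: joints at [1.276, 0.264, 1.604, -0, 1.274, -0.037], TCP at [0.172, 0.653, 0.239] pointing down, gripper open.
Joint ranges: [-2.63, 2.63], [-0.94, 2.18], [0.31, 2.57], [-1.31, 4.45], [0, 2.66], [-2.55, 2.55]. Speed limits (rad/s): [2.57, 2.57, 3.14, 3.14, 3.14, 3.14].

INTERFACE

Orientations are given as [roll, pitch, yaw] about the fixed x, y, z axes, in that order (R = Rz(yaw) Ry(pitch) Rx(roll)).
In Python, from workcell import bot gives the robot as it stands. The module is installed in compiled form; this text tells all that it offers.
- The arm moves only by the tool apply_moves, never from a script. Its argument "plan" is one flat list of numbers, 5 for each row, row after row: the opening, from -1 (shut) to 1 (fully open), so that 0 is half open, then the shift along the world's x, y, z in mm, then the turn about the world's z in rad. In form: [grip, tx, ty, tz, roll, grip, tx, ty, tz, roll, ...]. A call has 1 to 8 rows; each row is the pose to reach, as a shift and turn from the pose measured when the call began; what a row does not reach only later rows make up. A row lasts 1/8 s, in which the tool goes at most 62.5 mm and 10.7 degrees, less where a joint would pass 70% of its speed; a pose out of reach is approached as far as the arm can. A call with a gripper value outside its range is refused whole. The fingers move at their own pace and stop on an object; "force" is the grip in N (left out, the last holds). Time passes only in rows, so rows that repeat a pose let the fingers close. It gives the time, the measured TCP pose, the force and the opening at its end, in the units of the state.
- bot.observe(): the state, without advancing time (a new reading comes with each control period).
- bot.get_image(name): name is "scene" or "top" or "wrist"; returns the picture (384x512x3 uint8, red, green, blue); there is no depth.
- bot.get_calibration(name): a dict with "fovy" (degrees; the focal length in pixels is half the picture's height over the tangent of half this angle, whatever the lens; pixels are square), "cx", "cy" (the principal point, pixels), "k1" (the pictures are not rectified: a ray, as slopes to the right and down, at radius r is drawn at 1 + k1 r^2 times it, then the intrinsics apply), "view" (4x4, takes a point from world to camera coordinates). Camera axes: x right, y up, looking along -z (the intrinsics and any distortion apply to the point x, -y, -z); pixel columns grow to the right and rows downward; lengths in m; the calibration is good to about 2 mm. A picture is of the moment at which its call begins: read the wrist's pose just before it. get_calibration takes no time and is no camera call; for the wrist camera it gives the pose at the moment of the call.
- bot.hand_in(): hands the job in, once; it reports no verdict.
The state is a dict: "t": time; "qpos": joint angles; "joint_vel": joint speeds; "joint_efforts": joint torques, N m; "tcp_pos": TCP position; "eef_rot": TCP orientation; "ft_force": force on the tool from outside, world axes, zero at the start; "moment": the same for the moment, N m; "grip_width": opening from 0.0 (shut) to 1.0 (fully open).
Only numpy, scipy, OpenCV 4.12 (cv2) and the standard library are available. Lean on these libraries where they do the work, as an engineer would, in place of code of your own. Each camera call takes 0.05 s, during which the arm holds its last target. There are 200 camera calls.

## Working session

There is one attempt and no reset: what is moved stays moved. The work goes in short steps, Python scripts to look and compute and a tool call to move; the robot and the scene stay as the last step left them, time stands still between calls to the robot, and variables do not carry over. Pictures are saved under pics/ and viewed, about 8 in all and at most 12, crops included, and the job is handed in when it is done.

Besides the shell and the picture viewer there is one more tool, called after ">>>" as a command line: name --argument value ..., lists and objects as JSON in quotes. apply_moves: Moves the arm, as the interface text tells. Its arguments: {"type":"object","properties":{"plan":{"type":"array","items":{"type":"number"}},"force":{"type":"number"}},"required":["plan"]}

```bash
mkdir -p pics
cat > h.py <<'E'
import numpy as np, cv2
from workcell import bot
def ray(cal,u,v):
    f=192/np.tan(np.radians(cal["fovy"])/2)
    K=np.array([[f,0,cal["cx"]],[0,f,cal["cy"]],[0,0,1.]])
    p=cv2.undistortPointsIter(np.array([[[u,v]]],float),K,np.array([cal["k1"],0,0,0.]),None,None,(3,50,1e-10)).ravel()
    V=np.array(cal["view"]);R=V[:3,:3];o=-R.T@V[:3,3]
    return o,R.T@np.array([p[0],-p[1],-1])
def at(cal,u,v,z):
    o,d=ray(cal,u,v);return o+d*(z-o[2])/d[2]
def proj(cal,P):
    f=192/np.tan(np.radians(cal["fovy"])/2)
    V=np.array(cal["view"]);c=V[:3,:3]@np.array(P)+V[:3,3]
    a=np.array([c[0],-c[1]])/-c[2];a*=1+cal["k1"]*(a@a)
    return a*f+[cal["cx"],cal["cy"]]
def save(n,img,s=1):
    img=cv2.resize(img,None,fx=s,fy=s,interpolation=cv2.INTER_CUBIC)
    cv2.imwrite("pics/"+n,img[:,:,::-1])
E
python3 - <<'E'
from h import *
np.save("top.npy",bot.get_image("top"));np.save("scene.npy",bot.get_image("scene"))
save("top.png",np.load("top.npy"),1.5);save("scene.png",np.load("scene.npy"),1.5)
s=bot.observe();print(s)
for n in("top","scene"):print(bot.get_calibration(n))
E
```

```text
{'t': 0.1, 'qpos': array([ 1.27611215e+00,  2.64634480e-01,  1.60523067e+00, -1.54438126e-05,
        1.27374225e+00, -3.69090180e-02]), 'joint_vel': array([ 0.00017971, -0.00174844, -0.00328937, -0.00215335,  0.00060224,
        0.00162247]), 'joint_efforts': array([ 3.35994591e-04, -5.03622115e+01, -3.58071864e+01,  7.29854149e-02,
        2.33404065e-02, -7.61240585e-05]), 'tcp_pos': array([0.17190001, 0.65206782, 0.2375454 ]), 'eef_rot': array([-3.13957874e+00, -5.95970705e-05,  2.88382197e+00]), 'ft_force': array([-0.31441151, -1.04737653,  0.71776169]), 'moment': array([-0.00941788,  0.01195033,  0.03643142]), 'grip_width': 1.0032938329657755}
{'fovy': 54.22554378630171, 'cx': 251.87120450520302, 'cy': 184.48764608555945, 'k1': -0.02697378120597669, 'view': array([[-0.00959044, -0.99992654, -0.00741155, -0.00233346],
       [ 0.99531502, -0.01025881,  0.09613931, -0.57291434],
       [-0.09620829, -0.00645481,  0.99534029, -1.11674226],
       [ 0.        ,  0.        ,  0.        ,  1.        ]])}
{'fovy': 51.388847164018685, 'cx': 256.83190932333986, 'cy': 196.4942536388645, 'k1': -0.11016440360840621, 'view': array([[ 0.87896029, -0.47660642, -0.01658662, -0.49624542],
       [ 0.20702512,  0.35000275,  0.91358562, -0.18733679],
       [-0.42961541, -0.80643933,  0.40630802, -0.97772515],
       [ 0.        ,  0.        ,  0.        ,  1.        ]])}
```

View pics/top.png

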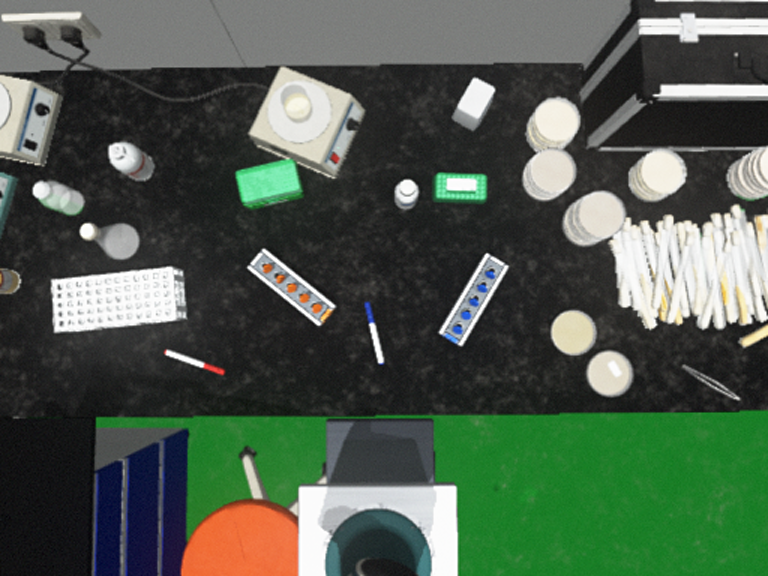

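View pics/scene.png

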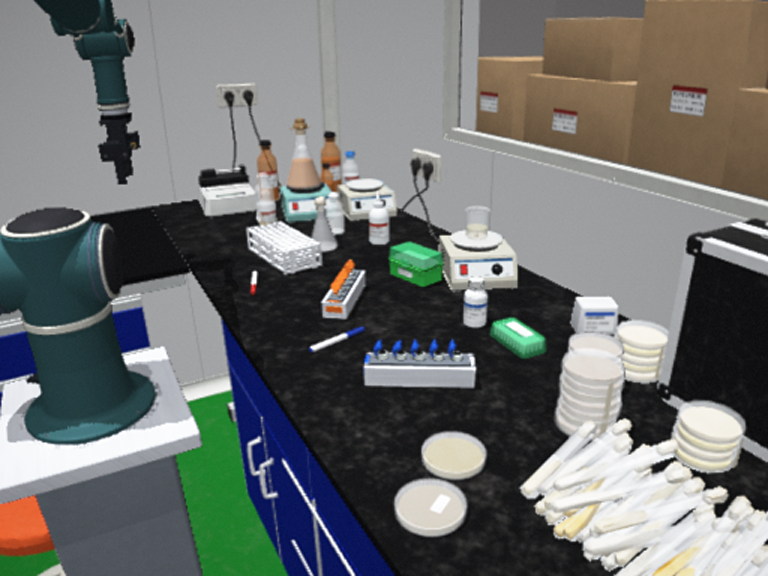

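The top view shows the blue block's ends near (490,260) and (455,340), with the blue band at the lower end, nearest the robot. The orange block is around (290,287), and a green refill box lies beyond the far end at (460,187). Next I'll enlarge the blue block.

Run:
```python
from h import *
a=np.load("top.npy")[160:240,280:350];b=np.load("scene.npy")[215:265,235:325]
a=cv2.resize(a,(560,640)[:2],interpolation=cv2.INTER_CUBIC)[:600]
save("c1.png",a);save("c2.png",b,8)
```

```text
(no output)
```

View pics/c1.png

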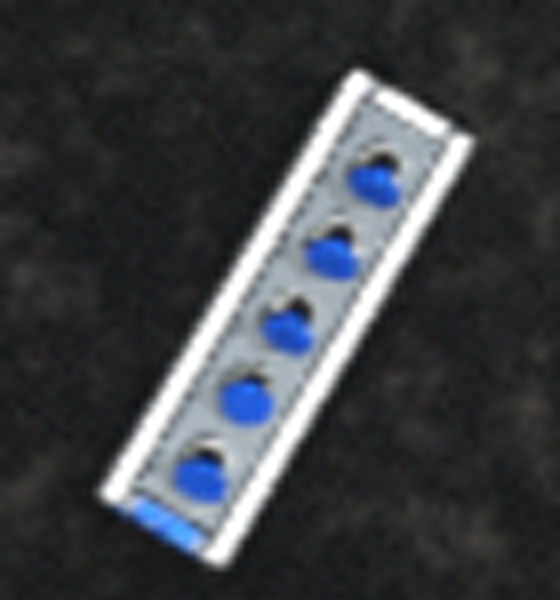

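View pics/c2.png

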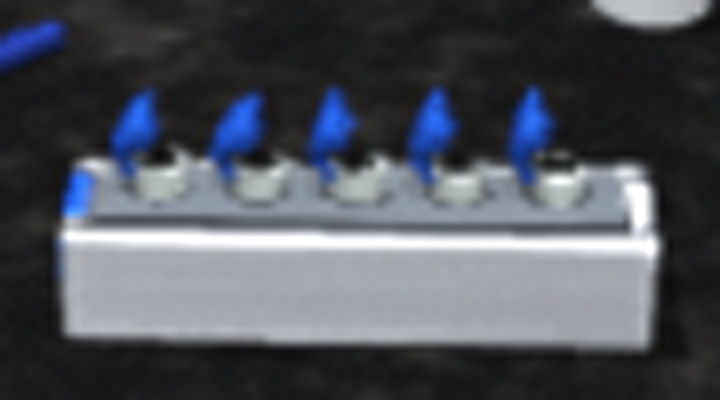

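The crop shows the block's top corners at (358,68), (475,140), (222,568) and (100,493). All five caps stand open, and the hinges are on the band side.

Run:
```python
from h import *
c=bot.get_calibration("top");s=bot.get_calibration("scene")
px=[(358,68),(475,140),(222,568),(100,493)]
P=np.array([at(c,280+(u)/8-.5+.0,160+v/8-.5,.040) for u,v in px]);print(P)
for i in range(4):print(np.linalg.norm(P[i]-P[(i+1)%4]))
ctr=P.mean(0);d=(P[0]+P[1]-P[2]-P[3])[:2];d/=np.linalg.norm(d);print(ctr,d,np.arctan2(d[1],d[0]))
D=np.array([*d,0])
print("first",ctr-.064*D,"last",ctr+.064*D)
# check in scene: corners
n=np.array([-d[1],d[0],0])
for sx,sy in((1,1),(1,-1),(-1,-1),(-1,1)):
    q=proj(s,ctr+sx*.094*D+sy*.026*n);print(sx,sy,(q-[235,215]+.5)*8)
for k in range(5):print((proj(s,[*(ctr+(k-2)*.032*D)[:2],.055])-[235,215]+.5)*8)
```

```text
[[ 0.61959272 -0.22790373  0.04      ]
 [ 0.59169517 -0.27137341  0.04      ]
 [ 0.43208706 -0.17196577  0.04      ]
 [ 0.46039611 -0.12701878  0.04      ]]
0.051651581622909885
0.1880335771754228
0.05311905087025053
0.18847104419358124
[ 0.52594276 -0.19956542  0.04      ] [ 0.84675494 -0.53198316] -0.560940912885748
first [ 0.47175045 -0.1655185   0.04      ] last [ 0.58013508 -0.23361234  0.04      ]
1 1 [653.81353504 167.39127707]
1 -1 [665.41195112 249.37017989]
-1 -1 [ 68.19422176 239.11131919]
-1 1 [ 83.13351248 158.34034259]
[167.38542104 158.99930484]
[266.94567891 160.67675675]
[366.85363674 162.2944411 ]
[467.04563936 163.85045857]
[567.45642705 165.34287239]
```

The scene camera agrees with this fit to about 1.5 mm. The block centre is (0.526, -0.200) and the row yaw is -0.561. I'll move over with the fingers shut, jaw axis across the row, which means a yaw of 2.581, a turn of -0.303.

>>> apply_moves --plan '[-1,29,-44,0,-0.1,-1,57,-88,0,-0.2,-1,86,-132,0,-0.303,-1,114,-176,0,-0.303,-1,143,-220,0,-0.303,-1,171,-264,0,-0.303,-1,200,-308,0,-0.303,-1,228,-352,0,-0.303]'

```text
t: 1.1
tcp_pos: [0.4003, 0.2984, 0.2372]
eef_rot: [-3.139, -0.0, 2.581]
ft_force: [0.4, 0.2, 0.2]
grip_width: 0.114
```

>>> apply_moves --plan '[-1,4,-55,0,0,-1,8,-110,0,0,-1,12,-165,0,0,-1,16,-220,0,0,-1,20,-275,0,0,-1,24,-330,0,0,-1,28,-385,0,0,-1,28,-437,0,0]'

```text
t: 2.1
tcp_pos: [0.428, -0.1404, 0.237]
eef_rot: [-3.139, -0.0, 2.581]
ft_force: [0.6, 0.3, 0.3]
grip_width: 0.005
```

Run:
```python
from h import *
c=bot.get_calibration("wrist");im=bot.get_image("wrist");np.save("w.npy",im);save("w.png",im,1.5)
s=bot.observe();print(s["tcp_pos"],s["eef_rot"],s["grip_width"],s["ft_force"])
D=np.array([np.cos(-.561),np.sin(-.561),0]);n=np.array([-D[1],D[0],0]);o=np.array([.526,-.1996,.04])
for sx,sy in((1,1),(1,-1),(-1,-1),(-1,1)):print(sx,sy,proj(c,o+sx*.094*D+sy*.026*n)*1.5)
print("tcp",proj(c,s["tcp_pos"])*1.5)
```

```text
[ 0.42789689 -0.14578393  0.23714242] [-3.13492607e+00  2.37593065e-03  2.57818550e+00] 0.005448858286717036 [ 0.82948462 -4.62225706  0.92482411]
1 1 [417.79226886 462.91971168]
1 -1 [363.92756194 462.84383928]
-1 -1 [359.76630948 276.03389306]
-1 1 [422.42798673 276.02375422]
tcp [375.78034137 377.81164524]
```

View pics/w.png

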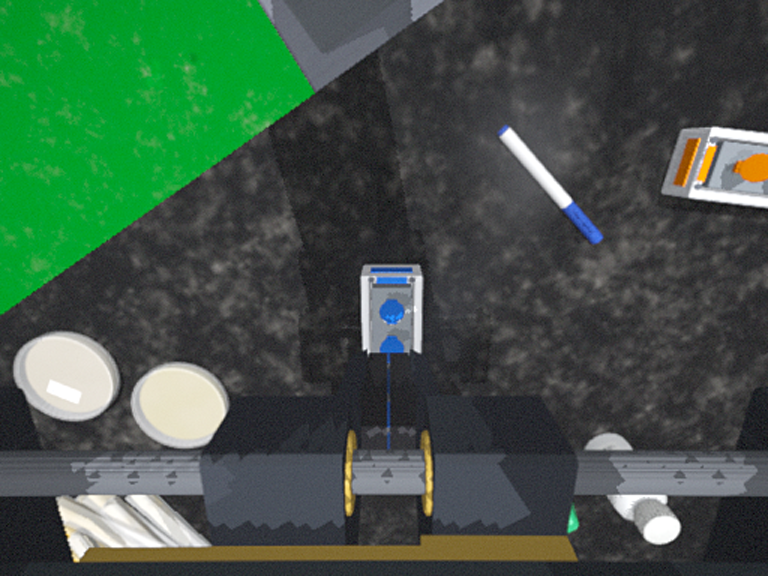

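The wrist view confirms the fit: block edges at columns 361 and 423, band edge at row 276, against a predicted 360/422/276. Now I'll descend beside the band end.

>>> apply_moves --plan '[-1,1,4,-40,0,-1,1,7,-80,0,-1,1,7,-110,0,-1,1,7,-130,0,-1,1,7,-150,0,-1,1,7,-160,0,-1,1,7,-160,0,-1,1,7,-160,0]'

```text
t: 3.15
tcp_pos: [0.4295, -0.1389, 0.0778]
eef_rot: [-3.135, 0.004, 2.578]
ft_force: [-0.1, -0.5, 0.6]
grip_width: 0.004
```

```bash
python3 -c "
from h import *
s=bot.observe();print(s['tcp_pos'],s['eef_rot'],s['ft_force'])"
```

```text
[ 0.4294852  -0.1389236   0.07784081] [-3.13515324  0.00350295  2.57827682] [-0.07778934 -0.50230391  0.58209391]
```

>>> apply_moves --plan '[-1,0,0,-6,0,-1,0,0,-12,0,-1,0,0,-17,0,-1,0,0,-17,0,-1,0,0,-17,0]'

```text
t: 3.78
tcp_pos: [0.4295, -0.1389, 0.0608]
eef_rot: [-3.135, 0.003, 2.578]
ft_force: [0.4, 0.8, 0.8]
grip_width: 0.006
```

>>> apply_moves --plan '[-1,6.8,-4.3,0,0,-1,13.6,-8.5,0,0,-1,20.3,-12.8,0,0,-1,27.1,-17.0,0,0,-1,33.9,-21.3,0,0,-1,40.7,-25.5,0,0,-1,47.4,-29.8,0,0,-1,50.8,-31.9,0,0]'

```text
t: 4.78
tcp_pos: [0.4806, -0.171, 0.0608]
eef_rot: [-3.135, 0.003, 2.578]
ft_force: [-1.2, -0.2, 2.1]
grip_width: 0.008
```

Run:
```python
from h import *
im=bot.get_image("scene");save("s2.png",im[170:270,210:340],6)
s=bot.observe();print(s["tcp_pos"],s["ft_force"])
```

```text
[ 0.48098729 -0.17124601  0.06093347] [-0.18940404  0.41486074 -0.18615578]
```

View pics/s2.png

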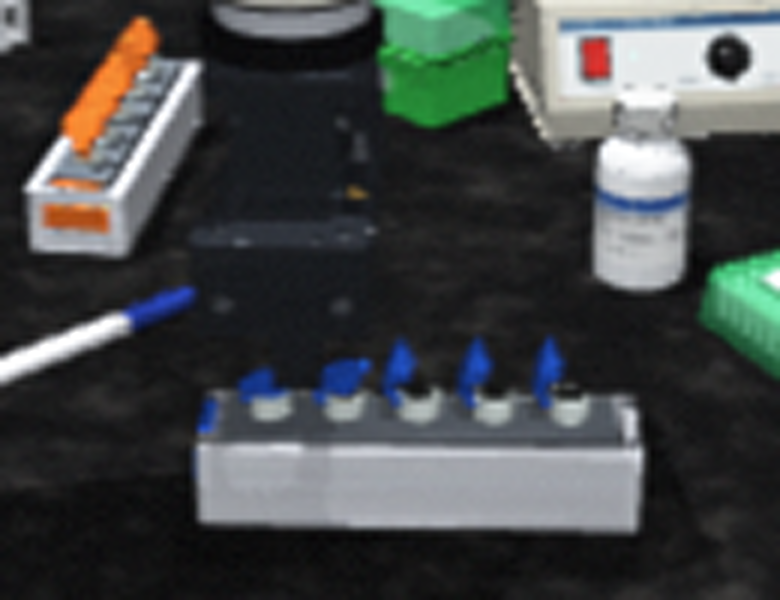

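Cap 1 is folded, cap 2 is half way, and the forces are small. The block hasn't moved. I'll continue, lowered by 1 mm to the nominal 60 mm.

>>> apply_moves --plan '[-1,5.9,-3.7,-1,0,-1,11.9,-7.4,-1,0,-1,17.8,-11.2,-1,0,-1,23.7,-14.9,-1,0,-1,29.6,-18.6,-1,0,-1,35.6,-22.3,-1,0,-1,41.5,-26.1,-1,0,-1,47.4,-29.8,-1,0]'

```text
t: 5.82
tcp_pos: [0.5288, -0.2013, 0.0599]
eef_rot: [-3.135, 0.004, 2.578]
ft_force: [-2.3, 0.7, 3.0]
grip_width: 0.006
```

>>> apply_moves --plan '[-1,5.9,-3.7,0,0,-1,11.9,-7.4,0,0,-1,17.8,-11.2,0,0,-1,23.7,-14.9,0,0,-1,29.6,-18.6,0,0,-1,35.6,-22.3,0,0,-1,41.5,-26.1,0,0,-1,47.4,-29.8,0,0]'

```text
t: 6.82
tcp_pos: [0.5766, -0.2314, 0.0599]
eef_rot: [-3.135, 0.004, 2.578]
ft_force: [-1.1, 0.8, 3.5]
grip_width: 0.005
```

Run:
```python
from h import *
im=bot.get_image("scene");save("s3.png",im[170:270,210:340],6)
s=bot.observe();print(s["tcp_pos"],s["ft_force"])
```

```text
[ 0.57742831 -0.23186197  0.06005473] [-0.53648206 -0.05923337  2.36054047]
```

View pics/s3.png

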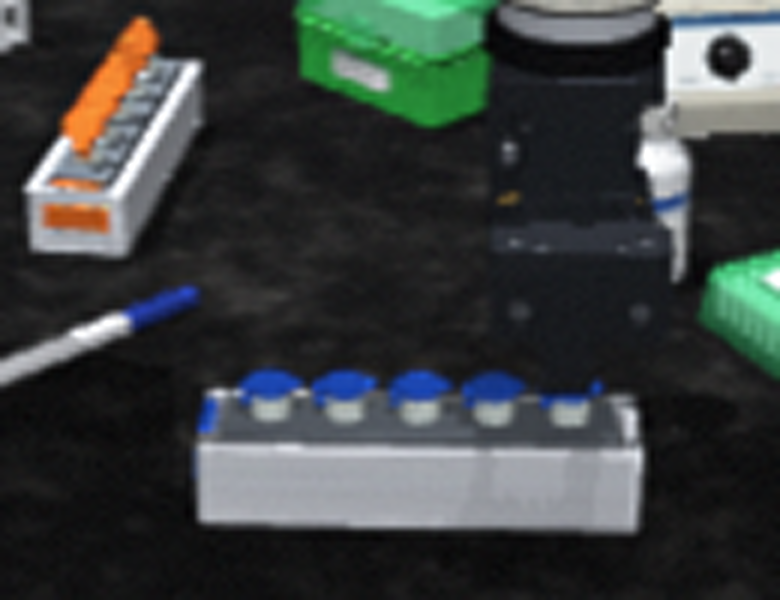

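Caps 1–4 lie flat and the block hasn't moved; the fingertips are over cap 5. I'll go on past its lip, then lift.

>>> apply_moves --plan '[-1,5.9,-3.7,0,0,-1,11.9,-7.4,0,0,-1,17.8,-11.2,0,0,-1,23.7,-14.9,0,0,-1,29.6,-18.6,0,0,-1,35.6,-22.3,0,0,-1,38,-24,20,0,-1,38,-24,50,0]'

```text
t: 7.88
tcp_pos: [0.6151, -0.2558, 0.1105]
eef_rot: [-3.135, 0.003, 2.578]
ft_force: [0.9, -0.3, 0.9]
grip_width: 0.002
```

>>> apply_moves --plan '[-1,0,0,50,0,-1,0,0,100,0,-1,0,0,150,0,-1,0,-40,150,0,-1,0,-90,150,0,-1,0,-140,150,0,-1,0,-150,150,0,-1,0,-150,150,0]'

```text
t: 8.88
tcp_pos: [0.6149, -0.4061, 0.2613]
eef_rot: [-3.136, 0.004, 2.577]
ft_force: [0.7, 0.7, 0.5]
grip_width: 0.004
```

Run:
```python
from h import *
im=bot.get_image("scene");t=bot.get_image("top")
a=cv2.resize(im[210:260,235:325],None,fx=6,fy=6,interpolation=cv2.INTER_CUBIC)
b=cv2.resize(t,(540,int(384*540/512))[:2])[:290]
save("f.png",np.vstack([a,b]));save("tc.png",cv2.resize(t[160:240,280:350],(525,600)))
s=bot.observe();print(s["t"],s["tcp_pos"],s["ft_force"])
```

```text
8.975 [ 0.61524227 -0.40453071  0.2610826 ] [0.60634669 0.2164399  0.64006822]
```

View pics/f.png

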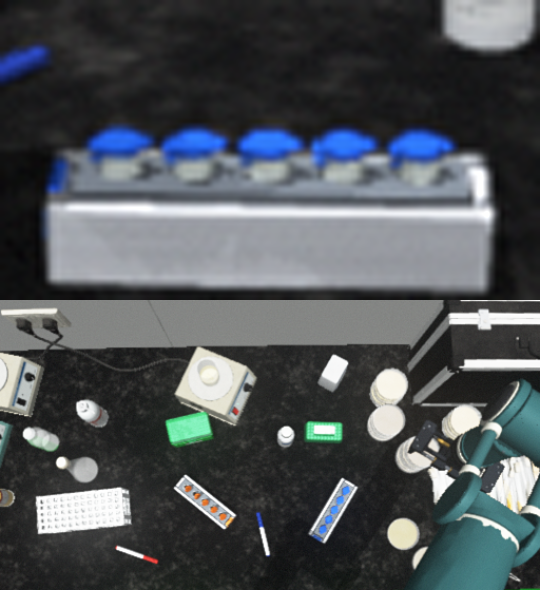

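View pics/tc.png

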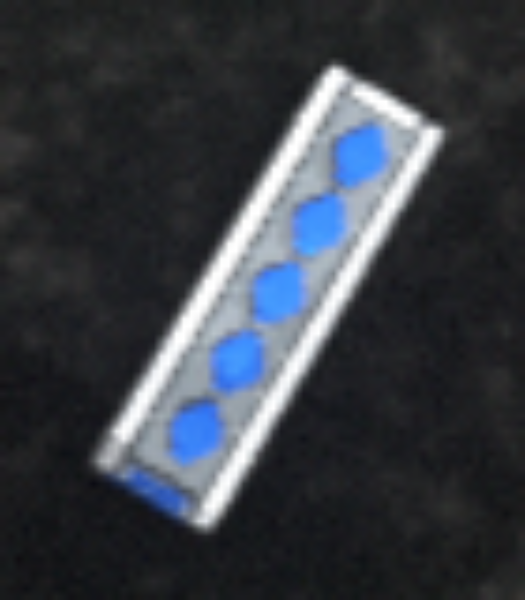

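All five caps lie flat. The block corners, e.g. (335,65) in this crop, match the first picture, the orange caps are still open, and the hand is clear.

```bash
python3 -c "
from workcell import bot
print(bot.hand_in())"
```

```text
the job is handed in; nothing more can be done
None
```

All five blue caps are shut. I stroked the closed fingertips along the row from the blue-band end, about 60 mm above the worktop, then lifted clear. I handed the job in at about 9 s, well under the 35 s limit.

- **Caps:** the last scene and top pictures show all five blue caps flat. Cap 1 was down and cap 2 half folded at the first look. Caps 1–4 were down at the second, so they shut in order.
- **Block and bench:** the blue block's corners match the first picture to about a pixel. The orange caps are still open. In the last top picture nothing on the bench looks shifted, though the arm hides the right-hand end, where the plates are. I did not measure each item.
- **Forces:** the highest tool force I read was about 4 N. It fell to about 1 N with the hand clear, 0.26 m up.

None of the checks failed or disagreed. While cap 1 was being stroked the tips measured 0.8–0.9 mm above nominal height, so I lowered them 1 mm for the rest. Cap 1 shows flat in the last pictures like the others.

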